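# Lift the boiled eggs out of the egg cooker and hold the rack level above it

## Robot

A 6-joint arm with a two-finger parallel gripper is mounted at the origin on a cart in front of the work surface, level with it; the furniture and walls round the work are solid. World frame = base frame: x ahead of the robot, y to its left, z up, the work surface at z = 0. Lengths are in m, angles in rad, forces in N, time in s.
With the tool pointing down it reaches from about 0.35 to 0.975 m from the base axis. Payload 17.4 kg.
Tool frame: the origin (TCP) lies between the finger pads, 19 mm behind the fingertips; this is the grasp point; z points along the fingers, y is the line along which they close (so a half turn about z gives the same grasp; the last joint's range is limited). The gripper opens to 85 mm and grips with 20 to 120 N. Pads are 22 mm wide; open, the fingers measure 114 mm over their backs; the gripper's body (76 mm by 85 mm) begins 54 mm behind the grasp point. The pads swing forward as they close: fully open they stand 13 mm farther back than shut.
Start: joints at [1.178, 0.116, 1.442, -0, 1.584, -0.038], TCP at [0.235, 0.633, 0.25] pointing down, gripper open.
Joint ranges: [-2.83, 2.83], [-0.83, 2.19], [0.07, 2.5], [-1.14, 4.28], [0.01, 3], [-2.97, 2.97]. Speed limits (rad/s): [1.89, 1.89, 2.22, 3.14, 3.14, 3.14].

## Interface

Orientations are given as a unit quaternion [x, y, z, w].
In Python, from plant import arm gives the robot as it stands. The module is installed in compiled form; this text tells all that it offers.
- The arm moves only by the tool drive_tool, never from a script. Its argument "increments" is a list of rows, each a list of 5 numbers: the opening in per cent of the stroke, from 0 (shut) to 100 (fully open), then the shift along the tool's x, y, z in mm, then the turn about the tool's z in degrees. A call has 1 to 5 rows; each row is the pose to reach, as a shift and turn from the pose commanded when the call began, along the tool's axes at that moment; what a row does not reach only later rows make up. A row lasts 1/12 s, in which the tool goes at most 41.7 mm and 7.16 degrees, less where a joint would pass 70% of its speed; a pose out of reach is approached as far as the arm can. A call with a gripper value outside its range is refused whole. The fingers move at their own pace and stop on an object; the grip force is fixed at half the most. Time passes only in rows, so rows that repeat a pose let the fingers close. It gives the time, the measured TCP pose, the force, the opening and the grip force at its end, in the units of the state.
- arm.sense(): the state, without advancing time (a new reading comes with each control period).
- arm.capture(name): name is "scene" or "top" or "wrist"; returns the picture (384x512x3 uint8, red, green, blue); there is no depth.
- arm.camera_info(name): a dict with "fx", "fy", "cx", "cy" (pixels), "xyz" and "attitude" of the camera in the world; the wrist camera has in their place "tool_from_camera" (4x4, takes a point from camera to tool coordinates, whose origin is the TCP and whose axes are the flange's). Camera axes: x right, y up, looking along -z (the intrinsics and any distortion apply to the point x, -y, -z); pixel columns grow to the right and rows downward; lengths in m; the calibration is good to about 2 mm. A picture is of the moment at which its call begins: read the wrist's pose just before it. camera_info takes no time and is no camera call.
- arm.sign_off(): hands the job in; it is judged then, once.
The state is a dict: "time": time; "q": joint angles; "joint_vel": joint speeds; "tau": joint torques, N m; "tcp_pos": TCP position; "tool_rot": TCP orientation; "wrist_force": force on the tool from outside, world axes, zero at the start; "moment": the same for the moment, N m; "finger_gap": finger opening in m; "gripper_force": force on a finger pad.
Only numpy, scipy, OpenCV 4.12 (cv2) and the standard library are available. Lean on these libraries where they do the work, as an engineer would, in place of code of your own. Each camera call takes 0.05 s, during which the arm holds its last target. There are 200 camera calls.

## Task

The eggs are done: swing the egg cooker's lid all the way up so that it stands open, then lift the egg rack out of the well by its black grip and hold it level and still straight above the cooker, its plate about 10 cm over the rim, so that it can drip off with all three eggs still in their cups. Finish while holding the rack there: do not put it down or let go. Leave the cups, teaspoon, timer and spice jar where they are.

Things in the scene. Friction and masses are not known exactly. Their poses are not given: they have to be found in the camera images.
- cooker: Sage-green electric egg cooker, 180 (x) x 170 (y) mm, rim 112 mm above the worktop, fixed. Origin: centre of its underside. Its -x side is the front, with a black panel and a knob 15 mm out (not used); +x points to the hinge. The front faces roughly to the robot's left. The well is 156 x 146 mm inside; a ledge in it carries the egg rack.
- cooker_lid (a joint): Angle of the cooker's lid, rad: 0 shut, 1.57 upright, stop at 1.8. It starts shut or a little ajar. The hinge is stiff (about 0.35 N m): the lid stays at any angle where it is left. The lid is 180 x 170 mm, 43 mm high, hollow below, sage green with a glass window, 0.25 kg.
- lid_handle (a point): Middle of the lid's black round handle bar: 12 mm thick, 72 mm long, parallel to the hinge (cooker's y), carried by an arm at each end 40 mm out from the lid's front wall, open space between and below. Axes turn with the lid; lid shut: they are the cooker's, bar 16 mm above the rim, 130 mm in front of the cooker's middle. Pinched from above, the bar can turn in the fingers as the lid swings up.
- lid_hinge (a point): Middle of the lid's hinge line: 94 mm behind the cooker's middle, at rim height (112 mm). The hinge line runs along the cooker's y; the handle bar circles it at a radius of 224.6 mm.
- egg_rack: Loose steel egg rack, 0.4 kg with its eggs: level plate 146 x 136 x 4 mm, four cups at x = +-36, y = +-32 mm, cup rims 18 mm above the origin (the one at +x, -y is empty). Origin: centre of the plate's underside. It rests on the ledge in the well, underside 48 mm above the worktop, axes along the cooker's, 5 mm clear of the walls. A 6 mm wire bail over its middle along x carries the grip.
- rack_grip (a point): Centre of the rack's black grip, a bar 70 (x) x 13 (y) x 18 (z) mm, 82 mm above the rack's origin (18 mm above the cooker's rim while the rack is in the well), axes as the rack's. Pinch it across y.
- egg_1: Hen's egg number 1 (brown), 44 mm across, 57 mm high, blunt end up, 58 g, loose in a cup of the rack. Origin: middle of its widest section (its top is 26 mm above it).
- egg_2: Hen's egg number 2 (light brown), 44 mm across, 57 mm high, blunt end up, 58 g, loose in a cup of the rack. Origin: middle of its widest section (its top is 26 mm above it).
- egg_3: Hen's egg number 3 (cream), 44 mm across, 57 mm high, blunt end up, 58 g, loose in a cup of the rack. Origin: middle of its widest section (its top is 26 mm above it).
- cup_1 (a point): Where the origin of egg 1 belongs in its cup of the rack: at x = -36, y = 32 mm from the rack's origin, 22 mm above it.
- cup_2 (a point): Where the origin of egg 2 belongs in its cup of the rack: at x = -36, y = -32 mm from the rack's origin, 22 mm above it.
- cup_3 (a point): Where the origin of egg 3 belongs in its cup of the rack: at x = 36, y = 32 mm from the rack's origin, 22 mm above it.
- cup_speckled: Bystander: pale speckled espresso cup, 59 x 87 x 52 mm, loose. Origin: centre of its underside.
- cup_grey: Bystander: grey espresso cup, 63 x 86 x 52 mm, loose. Origin: centre of its underside.
- teaspoon: Bystander: steel teaspoon, 136 x 29 x 12 mm, loose. Origin: centre of its underside.
- timer: Bystander: white round kitchen timer, 63 mm across, 55 mm high, loose. Origin: centre of its underside.
- spice_jar: Bystander: spice jar with a green cap, 46 mm across, 106 mm high, loose. Origin: centre of its underside.

How it is judged:
By the outcome, as a careful person would: the job done as asked, in the order asked, and still so for the second after the job is handed in, while the arm keeps its last pose, push and grip.
It also fails if it takes over 53 s, if anything falls off the work surface, if the arm or the gripper's body presses on something with over 40 N, if the wrist force passes 120 N, or if a joint passes its speed limit or range.

## Working session

There is one attempt and no reset: what is moved stays moved. The work goes in short steps, Python scripts to look and compute and a tool call to move; the robot and the scene stay as the last step left them, time stands still between calls to the robot, and variables do not carry over. Pictures are saved under pics/ and viewed, at most 10 in all, crops included, and the job is handed in when it is done.

Besides the shell and the picture viewer there is one more tool, called after "Request:" as name(argument=value, ...) on one line, values as JSON. drive_tool: Moves the arm, as the interface text tells. Its arguments: {"type":"object","properties":{"increments":{"type":"array"}},"required":["increments"]}

```bash
mkdir -p pics; python3 - <<'E'
from plant import arm
import cv2,numpy as np
print(arm.sense())
for n in("scene","top","wrist"):
    im=arm.capture(n); cv2.imwrite(f"pics/{n}0.png",im[:,:,::-1]); print(n,arm.camera_info(n))
E
```

```text
{'time': 0.0, 'q': array([ 1.17820653e+00,  1.16472164e-01,  1.44226888e+00, -4.08390327e-06,
        1.58398652e+00, -3.77990646e-02]), 'joint_vel': array([0.00052066, 0.00047835, 0.00077025, 0.00096545, 0.00219121,
       0.00105971]), 'tau': array([ 2.39386827e-03, -7.32001305e+01, -6.32485914e+01,  4.24939196e-05,
        6.39108068e-03, -7.26855546e-05]), 'tcp_pos': array([0.23443548, 0.63280172, 0.24926923]), 'tool_rot': array([ 1.76466411e-01,  9.84306499e-01, -5.54802821e-04, -1.19178208e-04]), 'wrist_force': array([0.4905364 , 0.5114293 , 0.39208014]), 'moment': array([-0.04652642, -0.0098151 , -0.0285404 ]), 'gripper_force': 0.0, 'finger_gap': 0.08540142470490852}
scene {'fx': 408.5421802531769, 'fy': 408.5421802531769, 'cx': 258.0088167708576, 'cy': 197.98950303222233, 'xyz': array([-0.7774023 ,  0.80654688,  0.7307308 ]), 'attitude': array([-0.27068504,  0.47737683,  0.72163708, -0.42199633])}
top {'fx': 472.64533922259005, 'fy': 472.64533922259005, 'cx': 256.1731365517579, 'cy': 195.12711129345095, 'xyz': array([0.27706864, 0.02885737, 1.57432248]), 'attitude': array([-0.0551868 ,  0.04925035,  0.71241285, -0.69785152])}
wrist {'fx': 315.84489013739346, 'fy': 315.84489013739346, 'cx': 256.22491790020047, 'cy': 193.15590834345159, 'tool_from_camera': array([[-7.56004861e-04,  9.58305149e-01,  2.85745812e-01,
         7.26696224e-02],
       [ 9.99999708e-01,  6.93582327e-04,  3.19658666e-04,
        -2.82416794e-04],
       [ 1.08142300e-04,  2.85745971e-01, -9.58305394e-01,
        -1.22990587e-01],
       [ 0.00000000e+00,  0.00000000e+00,  0.00000000e+00,
         1.00000000e+00]])}
```

View pics/scene0.png

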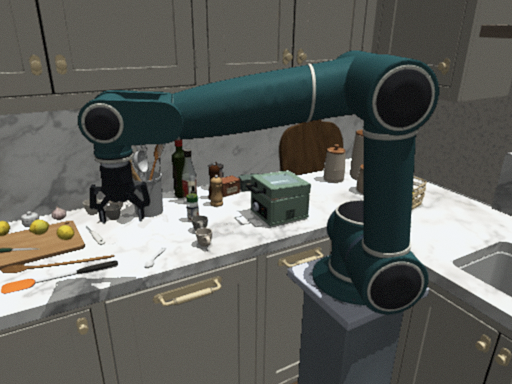

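View pics/top0.png

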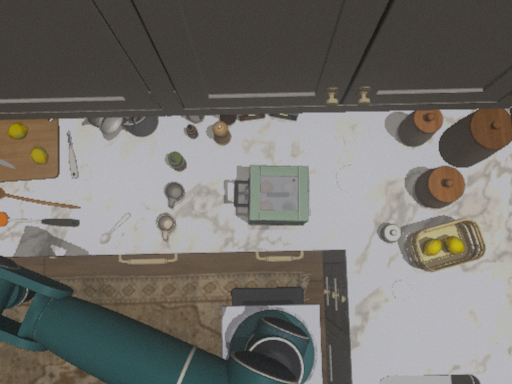

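```bash
cat > h.py <<'E'
from plant import arm
import cv2,numpy as np
from scipy.spatial.transform import Rotation as R
def cam(n,s=None):
    c=arm.camera_info(n)
    if n=="wrist":
        s=s or arm.sense(); M=c["tool_from_camera"]; r=R.from_quat(s["tool_rot"]).as_matrix()
        return c,r@M[:3,:3],r@M[:3,3]+s["tcp_pos"]
    return c,R.from_quat(c["attitude"]).as_matrix(),c["xyz"]
def ray(C,u,v):
    c,r,p=C; d=r@np.array([(u-c["cx"])/c["fx"],-(v-c["cy"])/c["fy"],-1]); return p,d/np.linalg.norm(d)
def plane(C,u,v,z):
    p,d=ray(C,u,v); return p+d*(z-p[2])/d[2]
def tri(*L):
    A=0;b=0
    for C,u,v in L:
        p,d=ray(C,u,v);P=np.eye(3)-np.outer(d,d);A=A+P;b=b+P@p
    X=np.linalg.solve(A,b)
    return X,[round(1e3*np.linalg.norm(np.cross(X-ray(*l)[0],ray(*l)[1])),1) for l in L]
def proj(C,X):
    c,r,p=C; x=r.T@(np.asarray(X)-p); return c["cx"]-c["fx"]*x[0]/x[2],c["cy"]+c["fy"]*x[1]/x[2]
def tool(s,X):
    return 1e3*R.from_quat(s["tool_rot"]).inv().apply(np.asarray(X)-s["tcp_pos"])
E
python3 - <<'E'
from h import *
a=cv2.imread("pics/top0.png")[150:235,215:320]; b=cv2.imread("pics/scene0.png")[160:235,230:325]
a=cv2.resize(a,None,fx=5,fy=5,interpolation=2)[:425,:525];b=cv2.resize(b,None,fx=5,fy=5,interpolation=2)
# green lid top in top view
im=cv2.imread("pics/top0.png");h=cv2.cvtColor(im,cv2.COLOR_BGR2HSV)
m=cv2.inRange(h,(45,40,60),(80,255,255));m[:,:215]=0;m[:,320:]=0;m[:150]=0;m[235:]=0
cs=max(cv2.findContours(m,0,2)[0],key=cv2.contourArea);r=cv2.minAreaRect(cs);print(r)
C=cam("top")
for q in cv2.boxPoints(r):print(q,plane(C,*q,.155))
cv2.imwrite("pics/top0c.png",a);cv2.imwrite("pics/scene0c.png",b)
E
```

```text
Traceback (most recent call last):
ValueError: max() iterable argument is empty
```

```bash
python3 - <<'E'
from h import *
im=cv2.imread("pics/top0.png");h=cv2.cvtColor(im,cv2.COLOR_BGR2HSV)
print(h[170,280],h[194,253],h[215,280],h[194,304],h[223,280],h[140,215])
a=im[150:235,215:320]; b=cv2.imread("pics/scene0.png")[160:235,230:325]
a=cv2.resize(a,None,fx=5,fy=5,interpolation=2);b=cv2.resize(b,None,fx=5,fy=5,interpolation=2)
b=cv2.copyMakeBorder(b,0,425-b.shape[0],0,0,0);cv2.imwrite("pics/tri0.png",cv2.resize(np.hstack([a,b]),None,fx=.8,fy=.8))
E
```

```text
[ 58  28 145] [ 58  30 145] [ 56  26 146] [ 56  28 145] [48 18 70] [16 44 87]
```

View pics/tri0.png

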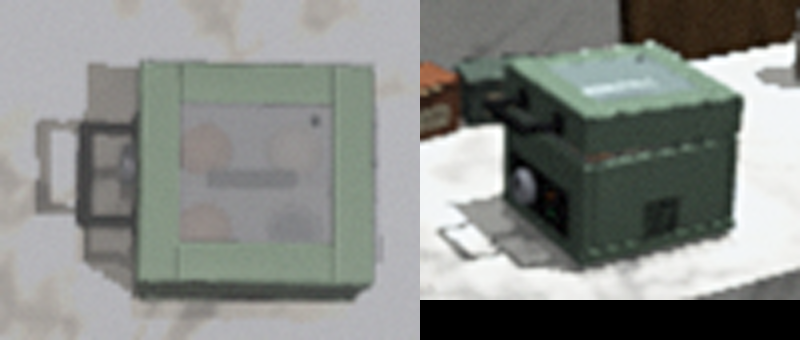

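```bash
python3 - <<'E'
from h import *
T,S=cam("top"),cam("scene")
t=lambda x,y:(T,x/4+215,y/4+150)
s=lambda x,y:(S,(x-420)/4+230,y/4+160)
X,e=tri(t(83,174),s(516,112));print("bar",X,e)
for n,a,b in(("frontfar",t(140,62),s(506,63)),("frontnear",t(138,283),s(585,116)),("hingenear",t(373,285),s(742,98)),("hingefar",t(373,66),s(655,44))):print(n,*tri(a,b))
E
```

```text
bar [0.49305007 0.09551268 0.14235034] [np.float64(6.8), np.float64(6.8)]
frontfar [0.57917248 0.05378018 0.15634875] [np.float64(2.3), np.float64(2.3)]
frontnear [0.41067392 0.06050531 0.16001625] [np.float64(0.3), np.float64(0.3)]
hingenear [ 0.40661483 -0.11714989  0.14637728] [np.float64(0.1), np.float64(0.1)]
hingefar [ 0.57403354 -0.12460629  0.14831323] [np.float64(1.8), np.float64(1.8)]
```

Request:
drive_tool(increments=[[40,-29,-27,0,0],[40,-58,-55,0,0],[40,-87,-82,0,0],[40,-116,-110,0,0],[40,-145,-137,0,0]])

```text
time: 0.57
tcp_pos: [0.3231, 0.4523, 0.2497]
tool_rot: [0.176, 0.984, -0.0, -0.0]
wrist_force: [0.6, 0.1, 0.5]
finger_gap: 0.0342
gripper_force: 0.0
```

Request:
drive_tool(increments=[[40,-29,-27,0,0],[40,-58,-55,0,0],[40,-87,-82,0,0],[40,-116,-110,0,0],[40,-145,-137,0,0]])

```text
time: 0.98
tcp_pos: [0.4115, 0.2734, 0.25]
tool_rot: [0.176, 0.984, 0.0, 0.0]
wrist_force: [0.2, 1.0, -0.6]
finger_gap: 0.0338
gripper_force: 0.0
```

Request:
drive_tool(increments=[[40,-29,-27,0,-4],[40,-58,-55,0,-8],[40,-87,-82,0,-12],[40,-116,-110,0,-16],[40,-140,-137,0,-18]])

```text
time: 1.4
tcp_pos: [0.4956, 0.0959, 0.2499]
tool_rot: [0.018, 1.0, -0.0, 0.0]
wrist_force: [-0.1, 0.9, -0.4]
finger_gap: 0.0342
gripper_force: 0.0
```

```bash
python3 - <<'E'
from h import *
s=arm.sense();print(s["time"],s["tcp_pos"],s["q"],R.from_quat(s["tool_rot"]).as_matrix().round(3))
im=arm.capture("wrist")[:,:,::-1];cv2.imwrite("pics/w1.png",im)
np.save("w1.npy",s,allow_pickle=True)
print(proj(cam("wrist",s),[.494,.097,.142]))
E
```

```text
1.4 [0.49555218 0.09592836 0.24992055] [ 1.40748072e-01 -2.60917127e-01  1.79860241e+00 -1.41023161e-04
  1.60375391e+00 -1.39307226e+00] [[-0.999  0.037  0.   ]
 [ 0.037  0.999 -0.   ]
 [-0.    -0.    -1.   ]]
(np.float64(258.04068541425977), np.float64(196.04530354571295))
```

View pics/w1.png

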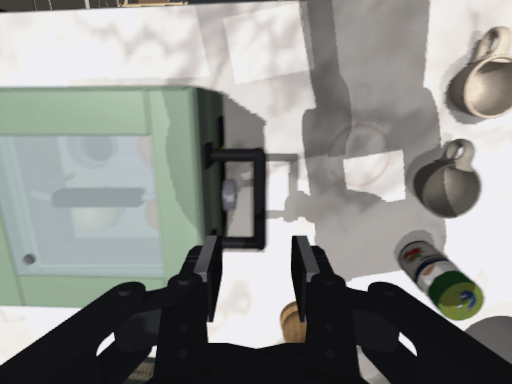

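```bash
python3 - <<'E'
from h import *
s=np.load("w1.npy",allow_pickle=True).item();W=cam("wrist",s)
print(tri((cam("top"),235.75,193.5),(W,260,199)))
for z in(.13,.142,.15):
    a,b=plane(W,259,150,z),plane(W,260,248,z);print(z,a,b,np.linalg.norm(a-b))
# front edge of lid top
a,b=plane(W,193,88,.158),plane(W,191,303,.158);print(a,b,np.linalg.norm(a-b))
E
```

```text
(array([0.49601245, 0.09978629, 0.14473929]), [np.float64(1.4), np.float64(1.4)])
0.13 [0.46059847 0.09901028 0.13      ] [0.54374681 0.0969271  0.13      ] 0.08317443684130171
0.142 [0.45873147 0.09897714 0.142     ] [0.537772   0.09699688 0.142     ] 0.07906533218691378
0.15 [0.4574868  0.09895505 0.15      ] [0.53378879 0.09704339 0.15      ] 0.07632592908398857
[0.41450702 0.05774838 0.158     ] [0.57567642 0.04081753 0.158     ] 0.16205625726436496
```

Request:
drive_tool(increments=[[40,0,2,25,0],[40,0,2,50,0],[40,0,2,75,0],[40,0,2,95,0],[40,0,2,107,0]])

```text
time: 1.87
tcp_pos: [0.4941, 0.1, 0.1404]
tool_rot: [0.02, 1.0, -0.0, -0.001]
wrist_force: [-0.2, -0.0, -0.2]
finger_gap: 0.0343
gripper_force: 0.0
```

Request:
drive_tool(increments=[[40,0,0,0,0],[0,0,0,0,0],[0,0,0,0,0],[0,0,0,0,0],[0,0,0,0,0]])

```text
time: 2.28
tcp_pos: [0.4955, 0.1, 0.1443]
tool_rot: [0.02, 1.0, -0.0, 0.001]
wrist_force: [0.6, -3.8, -0.1]
finger_gap: 0.0101
gripper_force: 58.5
```

```bash
python3 - <<'E'
from h import *
s=arm.sense();print(s)
yh,zh,Rr=.098-.2235,.112,.2246
p=np.array([s["tcp_pos"][1],s["tcp_pos"][2]]);rv=p-[yh,zh];print(rv,np.hypot(*rv))
phi0=np.arctan2(rv[1],rv[0])
for th in np.linspace(phi0,1.72,26):
    q=np.array([yh,zh])+Rr*np.array([np.cos(th),np.sin(th)])-p
    print(round(th-.0713,3),(q*1e3).round(0))
E
```

```text
{'time': 2.2833, 'q': array([ 1.48997842e-01, -2.13043002e-01,  1.93129331e+00, -7.07678327e-04,
        1.42177885e+00, -1.38102513e+00]), 'joint_vel': array([-0.00011041,  0.00203368,  0.00478499,  0.00216677, -0.00541496,
        0.00069398]), 'tau': array([  2.23795988, -42.9717207 , -61.30295277,   1.24000769,
        -0.07488677,   0.0773694 ]), 'tcp_pos': array([0.49548576, 0.09997144, 0.14425623]), 'tool_rot': array([ 2.03330073e-02,  9.99792896e-01, -2.13166521e-04,  8.29555089e-04]), 'wrist_force': array([ 0.59154711, -3.84926177, -0.05437151]), 'moment': array([-0.79823249, -0.08081613,  0.04493721]), 'gripper_force': 58.46761465072632, 'finger_gap': 0.010068756732701467}
[0.22547144 0.03225623] 0.22776706670739033
0.071 [-3. -0.]
0.134 [-6. 14.]
0.197 [-9. 27.]
0.26 [-13.  41.]
0.323 [-18.  54.]
0.386 [-24.  67.]
0.449 [-31.  79.]
0.513 [-38.  92.]
0.576 [-46. 103.]
0.639 [-55. 114.]
0.702 [-65. 125.]
0.765 [-75. 134.]
0.828 [-86. 144.]
0.891 [-97. 152.]
0.954 [-109.  160.]
1.018 [-121.  167.]
1.081 [-134.  173.]
1.144 [-147.  178.]
1.207 [-161.  183.]
1.27 [-174.  186.]
1.333 [-188.  189.]
1.396 [-202.  191.]
1.459 [-216.  192.]
1.522 [-231.  192.]
1.586 [-245.  192.]
1.649 [-259.  190.]
```

Request:
drive_tool(increments=[[0,0,-3,-13,0],[0,0,-7,-27,0],[0,0,-11,-41,0],[0,0,-16,-54,0],[0,0,-22,-67,0]])

```text
time: 2.7
tcp_pos: [0.4948, 0.0807, 0.2127]
tool_rot: [0.019, 1.0, 0.003, 0.002]
wrist_force: [4.6, 24.6, 6.9]
finger_gap: 0.0097
gripper_force: 58.7
```

Request:
drive_tool(increments=[[0,0,-7,-12,0],[0,0,-14,-25,0],[0,0,-22,-36,0],[0,0,-31,-47,0],[0,0,-41,-58,0]])

```text
time: 3.12
tcp_pos: [0.4935, 0.0411, 0.2733]
tool_rot: [0.018, 1.0, 0.005, 0.004]
wrist_force: [1.4, 37.2, 28.4]
finger_gap: 0.0097
gripper_force: 59.7
```

```bash
python3 - <<'E'
from h import *
s=arm.sense();print(s["time"],s["tcp_pos"],s["wrist_force"],s["finger_gap"])
im=arm.capture("scene")[:,:,::-1];im2=arm.capture("wrist")[:,:,::-1]
cv2.imwrite("pics/s2.png",np.hstack([cv2.resize(im[130:250,200:360],None,fx=2.5,fy=2.5),cv2.resize(im2,(400,300))]))
E
```

```text
3.1167 [0.49351932 0.0410913  0.2733123 ] [ 1.39720124 37.18515382 28.38289486] 0.009740581452685387
```

View pics/s2.png

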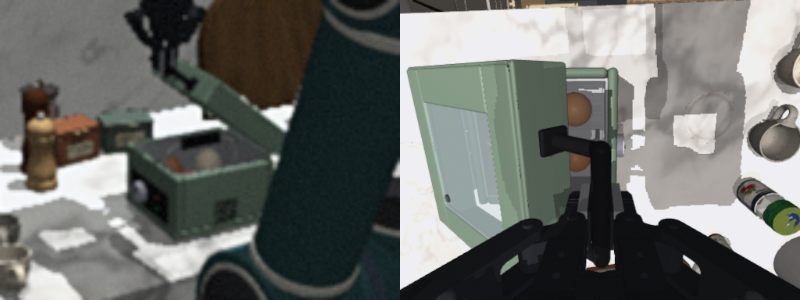

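Request:
drive_tool(increments=[[0,0,-10,-21,0],[0,0,-28,-35,0],[0,0,-47,-47,0],[0,0,-67,-57,0],[0,0,-88,-65,0]])

```text
time: 3.63
tcp_pos: [0.4892, -0.0505, 0.3366]
tool_rot: [0.019, 1.0, 0.001, 0.003]
wrist_force: [5.2, 8.4, 11.7]
finger_gap: 0.009
gripper_force: 61.7
```

Request:
drive_tool(increments=[[0,0,-21,-6,0],[0,0,-43,-10,0],[0,0,-66,-12,0],[0,0,-88,-11,0],[0,0,-100,-10,0]])

```text
time: 4.05
tcp_pos: [0.4848, -0.1525, 0.3477]
tool_rot: [0.021, 1.0, -0.001, 0.003]
wrist_force: [-4.2, -1.4, 23.3]
finger_gap: 0.0095
gripper_force: 61.0
```

Request:
drive_tool(increments=[[40,0,0,0,0],[40,0,0,0,0],[40,0,0,0,0],[40,0,0,-15,0],[40,0,0,-45,0]])

```text
time: 4.47
tcp_pos: [0.4844, -0.1498, 0.3854]
tool_rot: [0.02, 1.0, 0.001, -0.002]
wrist_force: [0.6, -0.5, -1.1]
finger_gap: 0.0344
gripper_force: 0.0
```

Request:
drive_tool(increments=[[40,0,0,-20,0],[40,0,30,-20,0],[40,-2,60,-20,0],[40,-5,90,-20,0],[40,-7,122,-20,0]])

```text
time: 4.88
tcp_pos: [0.4966, -0.0273, 0.4082]
tool_rot: [0.02, 1.0, 0.0, 0.0]
wrist_force: [0.9, -0.4, -1.2]
finger_gap: 0.0339
gripper_force: 0.0
```

Request:
drive_tool(increments=[[60,0,0,0,7],[60,0,0,0,14],[60,0,0,0,21],[60,0,0,0,28],[60,0,0,0,35]])

```text
time: 5.3
tcp_pos: [0.4967, -0.0282, 0.408]
tool_rot: [0.322, 0.947, 0.0, -0.0]
wrist_force: [0.3, -0.5, 0.3]
finger_gap: 0.0512
gripper_force: 0.0
```

Request:
drive_tool(increments=[[60,0,0,10,7],[60,0,0,20,14],[60,0,0,30,21],[60,0,0,40,28],[60,0,0,50,35]])

```text
time: 5.72
tcp_pos: [0.4966, -0.0283, 0.3576]
tool_rot: [0.592, 0.806, 0.0, -0.0]
wrist_force: [0.5, 0.4, 0.2]
finger_gap: 0.0512
gripper_force: 0.0
```

Request:
drive_tool(increments=[[60,0,0,20,7],[60,0,0,40,14],[60,0,0,60,20],[60,0,0,70,20],[60,0,0,70,20]])

```text
time: 6.13
tcp_pos: [0.4962, -0.0285, 0.2859]
tool_rot: [0.72, 0.694, -0.001, -0.001]
wrist_force: [0.5, -0.1, 0.5]
finger_gap: 0.051
gripper_force: 0.0
```

```bash
python3 - <<'E'
from h import *
s=arm.sense();print(s["time"],s["tcp_pos"],s["q"],R.from_quat(s["tool_rot"]).as_matrix().round(3))
im=arm.capture("wrist")[:,:,::-1];cv2.imwrite("pics/w3.png",im);np.save("w3.npy",s,allow_pickle=True)
print(proj(cam("wrist",s),[.4915,-.031,.130]))
t=arm.capture("top")[:,:,::-1];cv2.imwrite("pics/t3.png",t)
sc=arm.capture("scene")[:,:,::-1];cv2.imwrite("pics/s3.png",sc)
r=lambda a,x0,x1,y0,y1,f:cv2.resize(a[y0:y1,x0:x1],(400,int((y1-y0)*400/(x1-x0))))
B=np.vstack([r(t,210,350,150,240,1),r(sc,220,360,130,235,1)])
cv2.imwrite("pics/all3.png",np.hstack([cv2.copyMakeBorder(cv2.resize(im,(400,300)),0,B.shape[0]-300,0,0,0),B]))
E
```

```text
6.1333 [ 0.49616922 -0.0284641   0.28589039] [-1.08712106e-01 -2.82285725e-01  1.75811968e+00  1.38502451e-04
  1.66887637e+00 -7.22427356e-02] [[ 0.036  0.999 -0.003]
 [ 0.999 -0.036  0.   ]
 [ 0.    -0.003 -1.   ]]
(np.float64(251.86220767987984), np.float64(184.78008728684136))
```

View pics/all3.png

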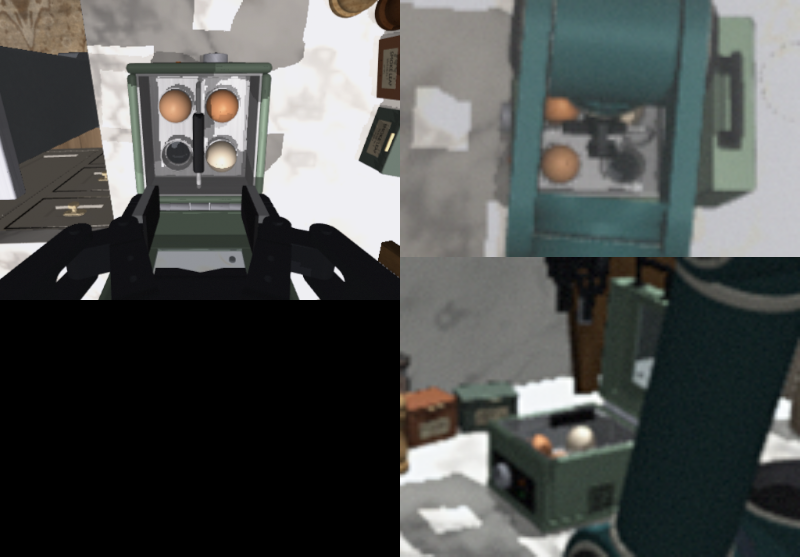

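```bash
python3 - <<'E'
from h import *
s=np.load("w3.npy",allow_pickle=True).item();W=cam("wrist",s);S=cam("scene")
def dark(f,x0,x1,y0,y1,th):
    g=cv2.cvtColor(cv2.imread(f),cv2.COLOR_BGR2GRAY)[y0:y1,x0:x1]
    c=max(cv2.findContours((g<th).astype(np.uint8),0,2)[0],key=cv2.contourArea)
    r=cv2.minAreaRect(c);b=cv2.boxPoints(r)+[x0,y0];return (r[0][0]+x0,r[0][1]+y0),r,b
w,r,b=dark("pics/w3.png",238,270,138,228,45);print(w,r)
g,r2,_=dark("pics/s3.png",268,296,178,196,45);print(g,r2)
print("grip",tri((W,*w),(S,*g)))
# ends of grip
b=sorted(b.tolist(),key=lambda p:p[1]);e1,e2=np.mean(b[:2],0),np.mean(b[2:],0)
for z in(.130,.139):
    A,B=plane(W,*e1,z),plane(W,*e2,z);m=(A+B)/2;print(z,A,B,np.linalg.norm(A-B),np.degrees(np.arctan2(*(A-B)[:2])));print("to go",tool(s,m))
E
```

```text
(253.5, 182.5) ((15.5, 44.5), (75.0, 13.0), 90.0)
(279.576922416687, 185.88461589813232) ((11.576922416687012, 7.884615898132324), (4.3145551681518555, 15.689291000366211), 78.69007110595703)
grip (array([ 0.49303355, -0.02974391,  0.12655507]), [np.float64(0.1), np.float64(0.1)])
0.13 [0.49443428 0.00521605 0.13      ] [ 0.49162717 -0.06549902  0.13      ] 0.07077076329533745 2.2732248991866717
to go [ -1.8471812   -2.59207174 155.89851313]
0.139 [0.49458746 0.00646398 0.139     ] [ 0.49187093 -0.06196919  0.139     ] 0.06848707359015006 2.2732248991866486
to go [  0.55060505  -2.5086987  146.89908021]
```

Request:
drive_tool(increments=[[45,-1,-2,20,0],[45,-1,-2,45,0],[45,-1,-2,70,0],[45,-1,-3,95,0],[45,-1,-3,115,0]])

```text
time: 6.7
tcp_pos: [0.4939, -0.0298, 0.1727]
tool_rot: [0.721, 0.693, 0.0, 0.0]
wrist_force: [0.1, -0.1, 0.2]
finger_gap: 0.0389
gripper_force: 0.0
```

Request:
drive_tool(increments=[[45,0,0,15,0],[45,0,0,28,0],[45,0,0,38,0],[45,0,0,40,0],[45,0,0,40,0]])

```text
time: 7.12
tcp_pos: [0.4939, -0.0299, 0.1332]
tool_rot: [0.721, 0.693, -0.0, -0.0]
wrist_force: [-0.9, 0.7, 0.0]
finger_gap: 0.0386
gripper_force: 0.0
```

Request:
drive_tool(increments=[[30,0,0,0,0],[22,0,0,0,0],[0,0,0,0,0],[0,0,0,0,0],[0,0,0,0,0]])

```text
time: 7.53
tcp_pos: [0.494, -0.0299, 0.1339]
tool_rot: [0.721, 0.693, 0.0, 0.0]
wrist_force: [-1.9, -0.2, 6.7]
finger_gap: 0.012
gripper_force: 61.4
```

```bash
python3 - <<'E'
from h import *
s=arm.sense();print(s["time"],s["tcp_pos"],s["wrist_force"],s["moment"],s["finger_gap"],s["gripper_force"])
E
```

```text
7.5333 [ 0.49404248 -0.02993754  0.13392458] [-1.85283292 -0.16604783  6.67628043] [-0.00149993  0.35960761 -0.11226657] 0.011955731160490979 61.39862895011902
```

Request:
drive_tool(increments=[[0,0,0,-1,0],[0,0,0,-3,0],[0,0,0,-6,0],[0,0,0,-10,0],[0,0,0,-14,0]])

```text
time: 7.95
tcp_pos: [0.4937, -0.0299, 0.1473]
tool_rot: [0.721, 0.693, -0.0, -0.0]
wrist_force: [0.6, 0.5, -4.0]
finger_gap: 0.0118
gripper_force: 60.0
```

```bash
python3 - <<'E'
from h import *
s=arm.sense();print(s["time"],s["tcp_pos"],s["tool_rot"],s["wrist_force"],s["moment"],s["finger_gap"],s["gripper_force"])
E
```

```text
7.95 [ 0.49367489 -0.02988081  0.1472663 ] [ 7.21335389e-01  6.92585903e-01 -8.79481907e-05 -1.21882257e-04] [ 0.57275075  0.54094106 -4.02635302] [-0.05877551 -0.02312486  0.0465836 ] 0.01179027497663125 59.983912110328674
```

Request:
drive_tool(increments=[[0,0,0,-5,0],[0,0,0,-11,0],[0,0,0,-18,0],[0,0,0,-25,0],[0,0,0,-32,0]])

```text
time: 8.37
tcp_pos: [0.4938, -0.0299, 0.1799]
tool_rot: [0.721, 0.693, 0.0, 0.0]
wrist_force: [0.5, 0.2, -4.5]
finger_gap: 0.0118
gripper_force: 60.0
```

Request:
drive_tool(increments=[[0,0,0,-8,0],[0,0,0,-16,0],[0,0,0,-24,0],[0,0,0,-32,0],[0,0,0,-40,0]])

```text
time: 8.78
tcp_pos: [0.4937, -0.0299, 0.2199]
tool_rot: [0.721, 0.693, 0.0, 0.0]
wrist_force: [-0.2, 0.1, -3.5]
finger_gap: 0.0115
gripper_force: 60.0
```

Request:
drive_tool(increments=[[0,0,0,-8,0],[0,0,0,-16,0],[0,0,0,-24,0],[0,0,0,-32,0],[0,0,0,-40,0]])

```text
time: 9.2
tcp_pos: [0.4937, -0.0299, 0.2598]
tool_rot: [0.721, 0.693, -0.0, 0.0]
wrist_force: [-0.3, -0.4, -4.5]
finger_gap: 0.0122
gripper_force: 60.0
```

Request:
drive_tool(increments=[[0,0,0,-8,0],[0,0,0,-16,0],[0,0,0,-24,0],[0,0,0,-30,0],[0,0,0,-34,0]])

```text
time: 9.62
tcp_pos: [0.4938, -0.0299, 0.294]
tool_rot: [0.721, 0.693, 0.0, 0.0]
wrist_force: [0.5, -0.1, -4.2]
finger_gap: 0.0116
gripper_force: 60.0
```

Request:
drive_tool(increments=[[0,0,0,-2,0],[0,0,0,-3,0],[0,0,0,-3,0],[0,0,0,-3,0],[0,0,0,-3,0]])

```text
time: 10.03
tcp_pos: [0.4937, -0.0299, 0.2956]
tool_rot: [0.721, 0.693, -0.0, -0.0]
wrist_force: [0.5, 0.8, -3.8]
finger_gap: 0.012
gripper_force: 60.0
```

```bash
python3 - <<'E'
from h import *
s=arm.sense();print(s["time"],s["tcp_pos"],s["tool_rot"],s["wrist_force"],s["moment"],s["finger_gap"],s["gripper_force"])
im=arm.capture("wrist")[:,:,::-1];cv2.imwrite("pics/w4.png",im)
sc=arm.capture("scene")[:,:,::-1];cv2.imwrite("pics/s4.png",sc)
cv2.imwrite("pics/all4.png",np.vstack([cv2.resize(sc[110:235,210:360],(396,330))[:270],cv2.resize(im,(396,297))]))
E
```

```text
10.0333 [ 0.49365346 -0.02986602  0.29561329] [ 7.21326220e-01  6.92595408e-01 -1.92938026e-04 -2.19834353e-04] [ 0.48810572  0.80402693 -3.76275126] [0.02671314 0.00958324 0.03801571] 0.011995152536117513 59.9825656414032
```

View pics/all4.png

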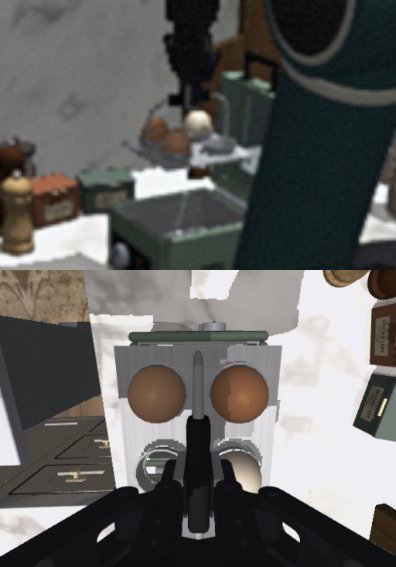

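Request:
drive_tool(increments=[[0,0,0,0,0],[0,0,0,0,0],[0,0,0,0,0],[0,0,0,0,0],[0,0,0,0,0]])

```text
time: 10.55
tcp_pos: [0.4937, -0.0299, 0.296]
tool_rot: [0.721, 0.693, -0.0, 0.0]
wrist_force: [0.5, 0.8, -4.1]
finger_gap: 0.0117
gripper_force: 60.0
```

```bash
python3 -c "
from plant import arm
print(arm.sense()['tcp_pos']);print(arm.sign_off())"
```

```text
[ 0.49373717 -0.02987099  0.29601591]
the job is handed in; nothing more can be done
None
```

The lid stands open at about 1.63 rad, and the arm is holding the rack level and still above the cooker, its plate about 10 cm over the rim and all three eggs in their cups; the job was handed in at about 10.6 s, and no verdict was returned.

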